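Fit the pierced lantern shade and switch the lamp on

TASK

Lift the pierced clay shade by its neck and set it gently on the lantern stand, down over the round metal boss until its rim sits flat on the wood, and let go. Then switch the lamp on: with a fingertip press the red end of the rocker down past its click, keep it held against its stop with about 12 newtons for a full second so that the lamp latches, never pressing as hard as 16 newtons, and back away. Leave the cup, the bowl and the carving tool where they are.

Things in the scene. Friction and masses are not known exactly. Their poses are not given: they have to be found in the camera images.
- shade_center (a point): Loose shade of brown fired clay: a globe pierced with dark diamonds and dots, open below, with a straight round neck on top; 118 mm high, 120 mm across at its widest (38 mm above the rim), about 0.3 kg, walls 5 mm. This point is on its axis half-way up, 59 mm above its bottom rim; z is its axis, up. It starts upright on the table.
- shade_neck (a point): Middle of the shade's neck, on its axis, 103 mm above the bottom rim. The neck is a plain cylinder 44 mm across and 30 mm tall (15 mm either way of this point); below it the globe widens at once, so fingertips must stop no more than 10 mm below this point. Take it across the neck from above, any yaw, with about 40 N.
- shade_foot (a point): Centre of the shade's bottom rim (rim 100 mm outside, opening 90 mm), z up along the axis.
- seat (a point): Where the shade's rim centre must rest: on the stand's top face (28 mm above the table) at the centre of the aluminium boss. Boss: 85 mm across, 11 mm tall, upper edge chamfered to 77 mm across; the shade has about 2 mm of play each way. A small bulb stands in its middle to 70 mm above this point. Axes as the stand: y runs from the switch end to the boss end.
- switch_nominal (a point): Point on the stand's top face (28 mm above the table), on the dark steel plate, 150 mm from seat towards the stand's -y. The grey switch box stands over it, packed up by hand: the rocker's pivot lies 24 to 44 mm above this point (not known; find by touch) and up to 3 mm sideways of it. The rocker: black plate 70 (stand's y) x 36 x 7 mm, pivoted at its middle, parallel to the stand's x.
- rocker (a joint): Rocker angle, rad: 0 off, 0.4 on (stops). Off, the red end (stand's -y, away from the boss) is up 0.2 rad, its edge 10 mm above the pivot; on, it is down 0.2 rad, its edge 4 mm below the pivot. Over-centre: pressed 22 to 30 mm out it resists with 6 to 8 N, fading to none at 0.2, then snaps to 0.4 and stays. To latch, hold it at the on stop with over 9 N for 0.4 s unbroken; over 16 N breaks it.
- stand: Lantern stand, fixed: a wood plinth 140 mm (its x) by 290 mm (its y) by 28 mm high; origin at the centre of its underside; boss at its +y end, switch at its -y end. The whole rocker sits on a rubber mount that sinks straight down 1 mm per 6 N (8 mm at most) and springs back. Shade and stand bear 30 N between them, no more.
- water_cup: Loose blue plastic cup, 72 mm across, 85 mm high, origin at the centre of its underside. Leave it.
- bowl: Loose light-brown bowl, 100 mm across, 45 mm high, origin at the centre of its underside. Leave it.
- carver: Loose carving tool lying on the table, 165 mm long, 12 mm high, along its own x (wood handle to -x, steel blade to +x). Leave it.

How it is judged:
On the way, in this order (a step that is already met when the one before it is completed fails the run):
1. the shade sits flat over the boss, let go, with the lamp still off (horizontal distance between shade_foot and seat below 0.005 m and z of shade_foot in the frame of seat below 0.003 m and angle between shade_foot's own z axis and vertical below 0.05 rad and contact force between the fingers and shade below 0.1 N and value of joint rocker below 0.1 rad), for 0.3 s.
2. a finger holds the rocker at its on stop with more than 9 N for 0.4 s (horizontal distance between shade_foot and seat below 0.005 m and z of shade_foot in the frame of seat below 0.003 m and angle between shade_foot's own z axis and vertical below 0.05 rad and value of joint rocker above 0.36 rad and contact force between the fingers and rocker above 9 N), for 0.4 s.
At the end, for the whole second after the job is handed in: The shade sits upright and still on the stand over the boss (rim centre within 5 mm sideways of the seat point, no more than 3 mm above it, tilt below 0.05 rad), the rocker rests fully on (above 0.36 rad), and the robot touches neither (horizontal distance between shade_foot and seat below 0.005 m and z of shade_foot in the frame of seat below 0.003 m and angle between shade_foot's own z axis and vertical below 0.05 rad and value of joint rocker above 0.36 rad and linear speed of shade below 0.01 m/s and contact force between the fingers and rocker below 0.1 N and contact force between the fingers and shade below 0.1 N).
It fails at once if the rocker is pressed with 16 N or more (contact force between anything else and rocker above 16 N).
It fails at once if the lamp is switched on before the shade is in place (value of joint rocker above 0.2 rad and not (horizontal distance between shade_foot and seat below 0.005 m and z of shade_foot in the frame of seat below 0.003 m and angle between shade_foot's own z axis and vertical below 0.05 rad)).
It fails at once if the shade is banged or pressed on the stand with more than 30 N (contact force between shade and stand above 30 N).
It fails at once if the cup, the bowl or the carving tool is moved more than 20 mm (distance of any of water_cup, bowl, carver from where it was at the start of the episode above 0.02 m).
It also fails if it takes over 72 s, if anything falls off the work surface, if the arm or the gripper's body presses on something with over 40 N, if the wrist force passes 120 N, or if a joint passes its speed limit or range.

ROBOT

A 6-joint arm with a two-finger parallel gripper is mounted at the origin on the work surface. World frame = base frame: x ahead of the robot, y to its left, z up, the work surface at z = 0. Lengths are in m, angles in rad, forces in N, time in s.
With the tool pointing down it reaches from about 0.35 to 0.8 m from the base axis. Payload 7.3 kg.
Tool frame: the origin (TCP) lies at the very end of the fingers, on their centre line; the grasp point (between the pads) lies 19 mm behind it; y points along the fingers, x is the direction in which the jaws open and shut, and the axes are right-handed (so a half turn about y gives the same grasp; the last joint's range is limited). The gripper opens to 85 mm and grips with 20 to 120 N. Pads are 22 mm wide; open, the fingers measure 114 mm over their backs; the gripper's body (76 mm by 85 mm) begins 54 mm behind the grasp point. The pads swing forward as they close: fully open they stand 13 mm farther back than shut.
Start: joints at [1.168, 0.342, 1.524, -0, 1.275, -0.146], TCP at [0.133, 0.508, 0.231] pointing down, gripper open.
Joint ranges: [-2.53, 2.53], [-0.77, 2.02], [0.04, 2.7], [-1, 4.14], [0.28, 2.66], [-3.11, 3.11]. Speed limits (rad/s): [2.57, 2.57, 3.14, 3.14, 3.14, 3.14].

INTERFACE

Orientations are given as a unit quaternion [w, x, y, z].
In Python, from station import sensors, vision, order gives the robot as it stands.
- The arm moves only by the tool apply_moves, never from a script. Its argument "steps" is a list of rows, each an object with "fingers": the finger opening in m, from 0 to 0.0854; "travel": the shift along the tool's x, y, z in m, a list of three; "delta_rot": the turn, a rotation vector about the tool's x, y, z in degrees, a list of three. A call has 1 to 10 rows; each row shifts and turns the pose as measured when the row begins, along the tool's axes as they then stand; what a row does not reach is not made up. A row lasts 1/10 s, in which the tool goes at most 50 mm and 8.59 degrees, less where a joint would pass 70% of its speed; a pose out of reach is approached as far as the arm can. A call with a gripper value outside its range is refused whole. The fingers move at their own pace and stop on an object; "squeeze" is the grip in N (left out, the last holds). Time passes only in rows, so rows that do not move let the fingers close. It gives the time, the measured TCP pose, the force and the opening at its end, in the units of the state.
- sensors.read_state(): the state, without advancing time (a new reading comes with each control period).
- vision.capture(name): name is "scene" or "top" or "wrist"; returns the picture (480x640x3 uint8, blue, green, red); there is no depth.
- vision.get_calibration(name): a dict with "fx", "fy", "cx", "cy" (pixels), "xyz" and "orientation" of the camera in the world; the wrist camera has in their place "mount" (4x4, takes a point from camera to tool coordinates, whose origin is the TCP and whose axes are the tool frame's). Camera axes: x right, y down, z forward; pixel columns grow to the right and rows downward; lengths in m; the calibration is good to about 2 mm. A picture is of the moment at which its call begins: read the wrist's pose just before it. get_calibration takes no time and is no camera call.
- order.sign_off(): hands the job in, once; it reports no verdict.
The state is a dict: "time_s": time; "joint_positions": joint angles; "qvel": joint speeds; "effort": joint torques, N m; "ee_pos": TCP position; "ee_rot": TCP orientation; "ft_force": force on the tool from outside, world axes, zero at the start; "wrist_torque": the same for the moment, N m; "grip_width": opening from 0.0 (shut) to 1.0 (fully open).
Only numpy, scipy, OpenCV 4.12 (cv2) and the standard library are available. Lean on these libraries where they do the work, as an engineer would, in place of code of your own. Each camera call takes 0.05 s, during which the arm holds its last target. There are 200 camera calls.

## Working session

There is one attempt and no reset: what is moved stays moved. The work goes in short steps, Python scripts to look and compute and a tool call to move; the robot and the scene stay as the last step left them, time stands still between calls to the robot, and variables do not carry over. Pictures are saved under pics/ and viewed, about 8 in all and at most 12, crops included, and the job is handed in when it is done.

Besides the shell and the picture viewer there is one more tool, called as name([rows], argument=value, ...), one row to a line, values as JSON. apply_moves: Moves the arm, as the interface text tells. Its arguments: {"type":"object","properties":{"steps":{"type":"array","items":{"type":"object","properties":{"fingers":{"type":"number"},"travel":{"type":"array","items":{"type":"number"}},"delta_rot":{"type":"array","items":{"type":"number"}}}}},"squeeze":{"type":"number"}},"required":["steps"]}

```bash
ls; mkdir -p pics; python3 - <<'E'
from station import sensors, vision
import cv2, numpy as np
s=sensors.read_state(); print(s)
for n in("top","scene"):
    im=vision.capture(n); cv2.imwrite(f"pics/{n}0.png",im); print(vision.get_calibration(n))
print(vision.get_calibration("wrist"))
a=cv2.imread("pics/top0.png")
E
```

```text
pics
{'time_s': 0.0, 'joint_positions': array([ 1.16799345e+00,  3.42741321e-01,  1.52501392e+00, -1.36395230e-06,
        1.27536907e+00, -1.46016069e-01]), 'qvel': array([ 0.00014689, -0.0013271 ,  0.00175733,  0.00074607, -0.00036411,
        0.00105457]), 'effort': array([ 1.20312910e-03, -4.33673859e+01, -2.46007955e+01, -7.12976089e-05,
        7.73465872e-03, -7.20763268e-06]), 'ee_pos': array([0.13316893, 0.50742668, 0.23061737]), 'ee_rot': array([-0.55963943,  0.56016989,  0.43139183, -0.43233608]), 'ft_force': array([-0.25118645,  0.94541612,  0.26448501]), 'wrist_torque': array([-0.02093334, -0.04053813,  0.0079152 ]), 'grip_width': 1.0040771343578874}
{'fx': 595.8991503767211, 'fy': 595.8991503767211, 'cx': 304.5196531989731, 'cy': 226.24142123296036, 'xyz': array([ 0.50770792, -0.00537121,  1.08502116]), 'orientation': array([-0.03145917,  0.71104513, -0.70159819,  0.03442568])}
{'fx': 560.9036949753593, 'fy': 560.9036949753593, 'cx': 314.9908612247805, 'cy': 244.49584430768053, 'xyz': array([ 1.21207287, -0.57441029,  0.69736641]), 'orientation': array([-0.42032839,  0.81690449,  0.3566489 , -0.169684  ])}
{'fx': 395.35897148156965, 'fy': 395.35897148156965, 'cx': 324.2015841172222, 'cy': 240.66161260397723, 'mount': array([[ 9.99999354e-01,  6.87964304e-04, -9.04820340e-04,
        -1.13734643e-03],
       [ 1.05532397e-03, -2.66234851e-01,  9.63907615e-01,
        -1.43623572e-01],
       [ 4.22239323e-04, -9.63907947e-01, -2.66235405e-01,
         6.61770548e-02],
       [ 0.00000000e+00,  0.00000000e+00,  0.00000000e+00,
         1.00000000e+00]])}
```

View pics/top0.png

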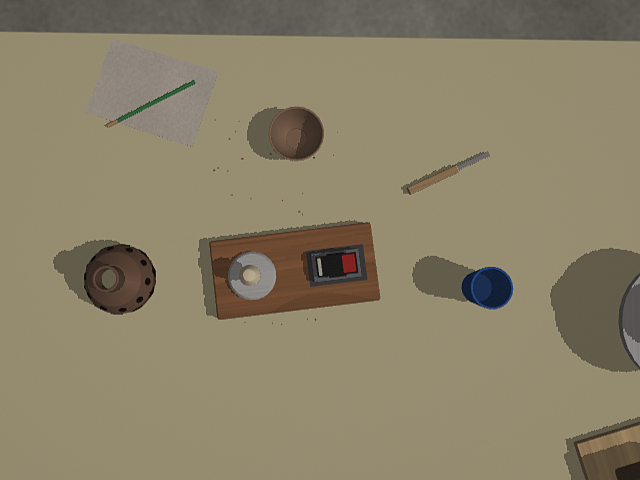

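View pics/scene0.png

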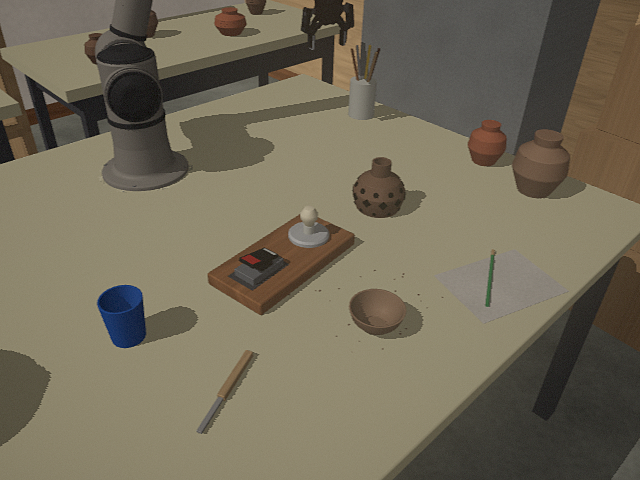

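Top view: shade neck ≈(109,279), boss ≈(251,275), plinth corners ≈(210,242),(370,223),(380,299),(218,319), red end of the rocker at the right (world −y). The scene view shows the bulb standing on the boss and the shade upright and clear of everything else.

```bash
cat > h.py <<'E'
import numpy as np, cv2
from scipy.spatial.transform import Rotation as R
from station import sensors, vision
def rot(q): return R.from_quat([q[1],q[2],q[3],q[0]]).as_matrix()
def cam(name, st=None):
    c=vision.get_calibration(name)
    if name!="wrist": return c, rot(c["orientation"]), np.array(c["xyz"])
    T=rot(st["ee_rot"]); M=c["mount"]
    return c, T@M[:3,:3], T@M[:3,3]+st["ee_pos"]
def ray(C,uv,z):
    c,Rm,p=C; d=Rm@np.array([(uv[0]-c["cx"])/c["fx"],(uv[1]-c["cy"])/c["fy"],1.])
    return p+d*(z-p[2])/d[2]
def proj(C,X):
    c,Rm,p=C; q=Rm.T@(np.array(X)-p); return np.array([q[0]/q[2]*c["fx"]+c["cx"],q[1]/q[2]*c["fy"]+c["cy"]])
def local(v,st=None):  # world vector -> tool axes
    st=st or sensors.read_state(); return rot(st["ee_rot"]).T@np.array(v)
E
python3 - <<'E'
from h import *
im=cv2.imread("pics/top0.png"); C=cam("top")
hsv=cv2.cvtColor(im,cv2.COLOR_BGR2HSV)
for p in[(109,279),(130,300),(240,300),(251,292),(345,262),(300,200),(109,268)]: print(p,hsv[p[1],p[0]])
m=cv2.inRange(hsv,(0,60,30),(16,255,190)); roi=np.zeros_like(m); roi[210:330,195:395]=1; m=m*roi
pts=cv2.findNonZero(m); rect=cv2.minAreaRect(cv2.convexHull(pts)); b=cv2.boxPoints(rect)
B=np.array([ray(C,p,.028)[:2] for p in b]); print("plinth",b.round(1).tolist(),B.round(4).tolist(), [np.linalg.norm(B[i]-B[i-1]).round(4) for i in range(4)], B.mean(0))
g=cv2.inRange(hsv,(0,0,110),(180,40,255)); roi[:]=0; roi[240:310,215:290]=1; g=g*roi
c=max(cv2.findContours(g,0,1)[0],key=cv2.contourArea); print("boss",cv2.fitEllipse(c), cv2.minEnclosingCircle(c)); (u,v),r=cv2.minEnclosingCircle(c)
print(ray(C,(u,v),.032), ray(C,(u,v),.039))
gray=cv2.GaussianBlur(cv2.cvtColor(im,6),(0,0),.8)[255:305,80:140]
gray=cv2.resize(gray,None,fx=6,fy=6,interpolation=2)
h=cv2.HoughCircles(gray,cv2.HOUGH_GRADIENT,1.5,5,param1=80,param2=25,minRadius=50,maxRadius=100)
print(h[0][:5] if h is not None else None)
for x in (h[0][:5] if h is not None else []): print(x[2]/6,ray(C,(80+x[0]/6,255+x[1]/6),.118))
r=cv2.inRange(hsv,(0,150,80),(8,255,255));roi[:]=0; roi[240:290,300:370]=1; mm=cv2.moments(r*roi); print("red",mm["m10"]/mm["m00"],mm["m01"]/mm["m00"],ray(C,(mm["m10"]/mm["m00"],mm["m01"]/mm["m00"]),.068))
cv2.imwrite("pics/crop1.png",np.hstack([cv2.resize(im[240:320,70:170],(0,0),fx=4,fy=4,interpolation=2),cv2.resize(im[240:320,200:300],(0,0),fx=4,fy=4,interpolation=2)]))
E
```

```text
(109, 279) [22 60 98]
(130, 300) [ 11 102  85]
(240, 300) [ 12 138 113]
(251, 292) [ 17  12 143]
(345, 262) [  1 192 130]
(300, 200) [ 22  64 151]
(109, 268) [13 98 86]
plinth [[205.89999389648438, 221.8000030517578], [368.6000061035156, 202.6999969482422], [381.5, 312.20001220703125], [218.6999969482422, 331.29998779296875]] [[0.612, 0.1667], [0.6504, -0.1233], [0.4566, -0.1465], [0.4197, 0.1386]] [np.float64(0.1944), np.float64(0.2925), np.float64(0.1952), np.float64(0.2875)] [0.53467412 0.00887773]
boss ((253.74978637695312, 275.9324035644531), (41.768550872802734, 44.77839279174805), 18.316389083862305) ((252.0, 275.5), 23.880006790161133)
[0.51782564 0.08216218 0.032     ] [0.51775839 0.0815803  0.039     ]
None
red 348.609865470852 262.7578475336323 [ 0.54130196 -0.08500611  0.068     ]
```

View pics/crop1.png

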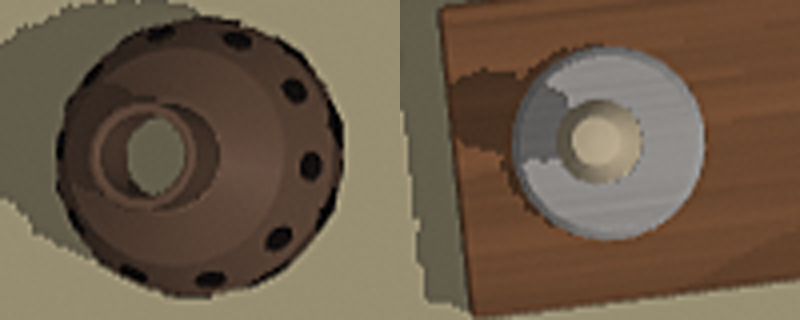

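The crop gives the neck-top circle centred at (106.2,279.0) full-frame, and the boss outline at (252.5,275.8).

```bash
python3 - <<'E'
from h import *
C=cam("top")
N=ray(C,(106.2,279),.118); S=ray(C,(252.5,275.8),.031)
c=np.array([ray(C,p,.028)[:2] for p in[(210,242),(370,223),(380,299),(218,319)]]); print(c.round(4),c.mean(0))
y=(c[0]-c[1])+(c[3]-c[2]); y/=np.linalg.norm(y); yaw=np.arctan2(-y[0],y[1]); print("N",N,"S",S,"y",y,"yaw",np.degrees(yaw), "switch",S[:2]-.15*y, "seat from plinth (75+?)",c.mean(0)+.075*y)
st=sensors.read_state(); T=rot(st["ee_rot"]);print(T.round(3)); print(st["time_s"])
d=np.array([N[0],N[1],.22])-st["ee_pos"]; print("local",local(d,st))
# neck from scene view check
print(proj(cam("scene"),N))
E
```

```text
[[ 0.5762  0.1583]
 [ 0.6139 -0.1259]
 [ 0.4796 -0.1439]
 [ 0.441   0.1405]] [0.52766991 0.00726994]
N [0.50826538 0.31008737 0.118     ] S [0.51732012 0.08135346 0.031     ] y [-0.13307153  0.99110644] yaw 7.647120400295655 switch [ 0.53728085 -0.06731251] seat from plinth (75+?) [0.51768955 0.08160292]
[[ 0.254 -0.001 -0.967]
 [ 0.967 -0.001  0.254]
 [-0.001 -1.     0.   ]]
0.1
local [-0.09562704  0.01075709 -0.41293247]
[379.8320496  159.68885392]
```

apply_moves([
  {"travel":[-0.0106,0.001,-0.046]},
  {"travel":[-0.0106,0.001,-0.046]},
  {"travel":[-0.0106,0.001,-0.046]},
  {"travel":[-0.0106,0.001,-0.046]},
  {"travel":[-0.0106,0.001,-0.046]},
  {"travel":[-0.0106,0.001,-0.046]},
  {"travel":[-0.0106,0.001,-0.046]},
  {"travel":[-0.0106,0.001,-0.046]},
  {"travel":[-0.0106,0.001,-0.046]},
])

```text
$.steps[0]: bad value
```

```bash
python3 - <<'E'
from h import *
st=sensors.read_state(); im=vision.capture("wrist"); cv2.imwrite("pics/w1.png",im); np.save("w1.npy",st,allow_pickle=True)
N=np.array([.5083,.3101,.118]); print(st["ee_pos"],rot(st["ee_rot"]).round(3),proj(cam("wrist",st),N)); d=np.array([N[0],N[1],.22])-st["ee_pos"]; print(local(d,st),st["time_s"])
E
```

```text
[0.13316762 0.50747102 0.23071635] [[ 0.254 -0.001 -0.967]
 [ 0.967 -0.001  0.254]
 [-0.001 -1.     0.   ]] [224.75976582 655.81299786]
[-0.09560604  0.01075706 -0.41296275] 0.1
```

View pics/w1.png

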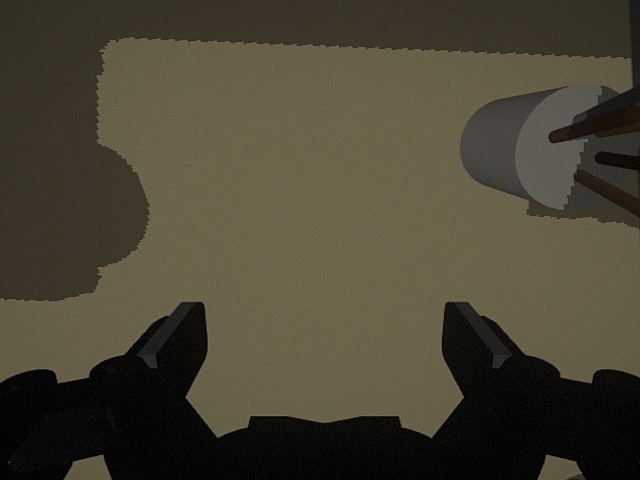

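The call was refused because each row needs all its fields. The picture shows only the start pose: bare table and a pen pot at (560,150).

apply_moves([
  {"fingers":0.085,"travel":[-0.0106,0.001,-0.046],"delta_rot":[0,0,0]},
  {"fingers":0.085,"travel":[-0.0106,0.001,-0.046],"delta_rot":[0,0,0]},
  {"fingers":0.085,"travel":[-0.0106,0.001,-0.046],"delta_rot":[0,0,0]},
  {"fingers":0.085,"travel":[-0.0106,0.001,-0.046],"delta_rot":[0,0,0]},
  {"fingers":0.085,"travel":[-0.0106,0.001,-0.046],"delta_rot":[0,0,0]},
  {"fingers":0.085,"travel":[-0.0106,0.001,-0.046],"delta_rot":[0,0,0]},
  {"fingers":0.085,"travel":[-0.0106,0.001,-0.046],"delta_rot":[0,0,0]},
  {"fingers":0.085,"travel":[-0.0106,0.001,-0.046],"delta_rot":[0,0,0]},
  {"fingers":0.085,"travel":[-0.0106,0.001,-0.046],"delta_rot":[0,0,0]},
])

```text
time_s: 1.05
ee_pos: [0.5175, 0.3069, 0.2187]
ee_rot: [0.558, -0.557, -0.434, 0.437]
ft_force: [-0.3, 1.3, 0.2]
grip_width: 0.989
```

```bash
python3 - <<'E'
from h import *
st=sensors.read_state(); N=np.array([.5083,.3101,.118]); T=rot(st["ee_rot"]); print(st["ee_pos"],T.round(3)); d=np.array([N[0],N[1],.22])-st["ee_pos"]; print(local(d,st),st["time_s"],st["ft_force"])
print("rot to vertical (deg)",np.degrees(local(np.cross(T[:,1],[0,0,-1]),st)))
E
```

```text
[0.51745295 0.30693099 0.2187467 ] [[ 0.242 -0.005 -0.97 ]
 [ 0.97  -0.001  0.242]
 [-0.002 -1.     0.004]]
[ 0.00085497 -0.00121515  0.00965309] 1.05 [-0.25318809  1.34091622  0.17234925]
rot to vertical (deg) [-0.23904999  0.         -0.14142665]
```

apply_moves([
  {"fingers":0.085,"travel":[0.001,-0.001,0.0095],"delta_rot":[-0.24,0,-0.14]},
  {"fingers":0.085,"travel":[0,0,0],"delta_rot":[0,0,0]},
])

```text
time_s: 1.25
ee_pos: [0.5134, 0.3057, 0.2174]
ee_rot: [-0.559, 0.559, 0.432, -0.434]
ft_force: [0.4, -0.1, -0.5]
grip_width: 0.995
```

```bash
python3 - <<'E'
from h import *
st=sensors.read_state(); im=vision.capture("wrist"); cv2.imwrite("pics/w2.png",im)
import pickle; pickle.dump(st,open("w2.p","wb"))
N=np.array([.5083,.3101,.118]); C=cam("wrist",st); print(st["ee_pos"],rot(st["ee_rot"]).round(4),proj(C,N))
g=cv2.GaussianBlur(cv2.cvtColor(im,6),(0,0),1)
h=cv2.HoughCircles(g,cv2.HOUGH_GRADIENT,1,10,param1=60,param2=25,minRadius=25,maxRadius=60)
for x in (h[0][:6] if h is not None else []): print(x,ray(C,x[:2],.118))
E
```

```text
[0.51339347 0.30572001 0.21742138] [[ 2.499e-01 -1.100e-03 -9.683e-01]
 [ 9.683e-01 -1.900e-03  2.499e-01]
 [-2.200e-03 -1.000e+00  6.000e-04]] [331.40069848 230.13877341]
[ 84.5 285.5  42.2] [0.50425284 0.14313647 0.118     ]
[337.5 234.5  30.2] [0.51202802 0.31315284 0.118     ]
[ 74.5 288.5  49.4] [0.50457965 0.13585599 0.118     ]
[ 73.5 278.5  40.5] [0.49788891 0.13812367 0.118     ]
[334.5 221.5  27.1] [0.50335738 0.31335944 0.118     ]
[329.5 240.5  38.8] [0.51459496 0.30726061 0.118     ]
```

View pics/w2.png

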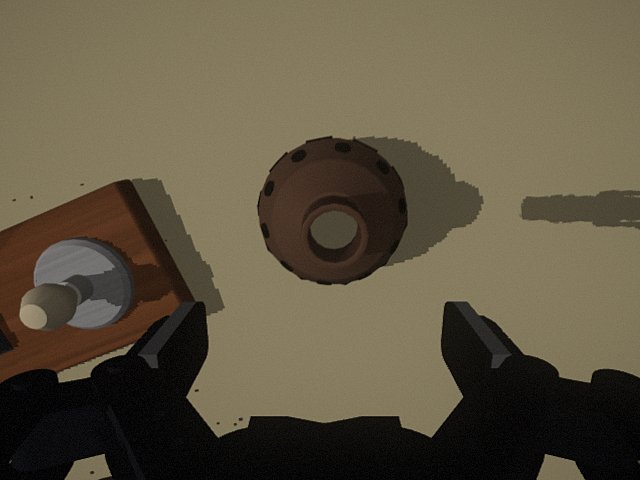

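The wrist view shows the neck ring at about (335,229), against (331,230) predicted, so they agree to about 2 mm. The boss is left at (82,283), with nothing in the fingers' way.

apply_moves([
  {"fingers":0.085,"travel":[0.0045,0,0.0055],"delta_rot":[0,0,0]},
  {"fingers":0.085,"travel":[0,0.03,0],"delta_rot":[0,0,0]},
  {"fingers":0.085,"travel":[0,0.03,0],"delta_rot":[0,0,0]},
  {"fingers":0.085,"travel":[0,0.03,0],"delta_rot":[0,0,0]},
  {"fingers":0.085,"travel":[0,0.015,0],"delta_rot":[0,0,0]},
  {"fingers":0.085,"travel":[0,0,0],"delta_rot":[0,0,0]},
])

```text
time_s: 1.9
ee_pos: [0.5039, 0.3185, 0.1118]
ee_rot: [-0.556, 0.557, 0.437, -0.435]
ft_force: [-0.3, 0.5, 1.0]
grip_width: 0.996
```

```bash
python3 - <<'E'
from h import *
st=sensors.read_state(); T=rot(st["ee_rot"]); print(st["ee_pos"],T.round(4)); d=np.array([.509,.3115,.094])-st["ee_pos"]; print(local(d,st),st["time_s"],st["ft_force"])
print("rot to vertical (deg)",np.degrees(local(np.cross(T[:,1],[0,0,-1]),st)))
E
```

```text
[0.5039351  0.31851282 0.11183253] [[ 2.396e-01  3.200e-03 -9.709e-01]
 [ 9.709e-01  3.000e-04  2.396e-01]
 [ 1.100e-03 -1.000e+00 -3.000e-03]]
[-0.00561376  0.01784616 -0.00654462] 1.9 [-0.30291298  0.51764663  0.97642113]
rot to vertical (deg) [0.17090979 0.         0.0610119 ]
```

apply_moves([
  {"fingers":0.085,"travel":[-0.0055,0.005,-0.0065],"delta_rot":[0.17,0,0.06]},
  {"fingers":0.085,"travel":[0,0.008,0],"delta_rot":[0,0,0]},
  {"fingers":0.085,"travel":[0,0.003,0],"delta_rot":[0,0,0]},
  {"fingers":0.085,"travel":[0,0,0],"delta_rot":[0,0,0]},
])

```text
time_s: 2.3
ee_pos: [0.5093, 0.3135, 0.0979]
ee_rot: [-0.556, 0.556, 0.438, -0.435]
ft_force: [-0.1, 0.7, 1.0]
grip_width: 0.995
```

```bash
python3 - <<'E'
from h import *
st=sensors.read_state(); T=rot(st["ee_rot"]); print(st["ee_pos"],T.round(4)); d=np.array([.509,.3115,.094])-st["ee_pos"]; print(local(d,st),st["time_s"],st["ft_force"])
print("rot to vertical (deg)",np.degrees(local(np.cross(T[:,1],[0,0,-1]),st)))
E
```

```text
[0.50928403 0.31353575 0.09787629] [[ 0.2366  0.0039 -0.9716]
 [ 0.9716  0.002   0.2366]
 [ 0.0029 -1.     -0.0033]]
[-0.00205646  0.00387097 -0.00019269] 2.3 [-0.07649389  0.66639163  1.00657409]
rot to vertical (deg) [0.1914125  0.         0.16721312]
```

apply_moves([
  {"fingers":0.085,"travel":[-0.002,0.0035,0],"delta_rot":[0.19,0,0.17]},
  {"fingers":0.085,"travel":[0,0,0],"delta_rot":[0,0,0]},
  {"fingers":0.04,"travel":[0,0,0],"delta_rot":[0,0,0]},
  {"fingers":0.04,"travel":[0,0,0],"delta_rot":[0,0,0]},
  {"fingers":0.04,"travel":[0,0,0],"delta_rot":[0,0,0]},
  {"fingers":0.04,"travel":[0,0,0],"delta_rot":[0,0,0]},
  {"fingers":0.04,"travel":[0,0,0],"delta_rot":[0,0,0]},
  {"fingers":0.04,"travel":[0,0,0],"delta_rot":[0,0,0]},
  {"fingers":0.04,"travel":[0,0,0],"delta_rot":[0,0,0]},
  {"fingers":0.04,"travel":[0,0,0],"delta_rot":[0,0,0]},
], squeeze=40)

```text
time_s: 3.3
ee_pos: [0.5097, 0.3118, 0.0959]
ee_rot: [-0.556, 0.556, 0.438, -0.436]
ft_force: [0.2, 0.3, 0.2]
grip_width: 0.495
```

apply_moves([
  {"fingers":0.02,"travel":[0,0,0],"delta_rot":[0,0,0]},
  {"fingers":0.02,"travel":[0,0,0],"delta_rot":[0,0,0]},
  {"fingers":0.02,"travel":[0,-0.01,0],"delta_rot":[0,0,0]},
  {"fingers":0.02,"travel":[0,-0.01,0],"delta_rot":[0,0,0]},
  {"fingers":0.02,"travel":[0,0,0],"delta_rot":[0,0,0]},
], squeeze=40)

```text
time_s: 3.8
ee_pos: [0.5091, 0.3115, 0.1166]
ee_rot: [-0.556, 0.556, 0.437, -0.437]
ft_force: [-0.2, -0.9, -1.9]
grip_width: 0.499
```

```bash
python3 - <<'E'
from h import *
st=sensors.read_state(); print(st["ee_pos"],st["grip_width"],st["ft_force"],st["time_s"]); im=vision.capture("wrist"); cv2.imwrite("pics/w3.png",im)
E
```

```text
[0.5090927  0.3114813  0.11663231] 0.49877934171153987 [-0.19100186 -0.9191357  -1.90816186] 3.8
```

View pics/w3.png

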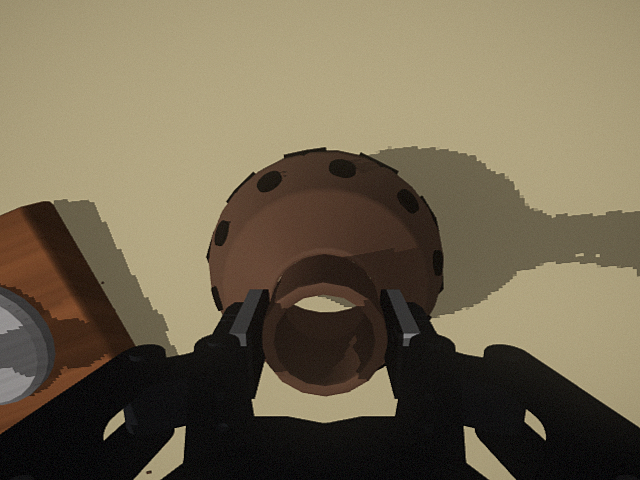

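```bash
python3 - <<'E'
from h import *
c=vision.get_calibration("wrist"); M=c["mount"]
P=lambda t:(lambda q:(q[0]/q[2]*c["fx"]+c["cx"],q[1]/q[2]*c["fy"]+c["cy"]))(np.linalg.inv(M)[:3]@np.append(t,1))
a=np.linspace(0,2*np.pi,73)
for z in(-.004,-.002,0,.002,.004):
    p=np.array([P((.022*np.cos(t),-.0223,z+.022*np.sin(t))) for t in a]); print(z,p.min(0).round(1),p.max(0).round(1))
im=cv2.imread("pics/w3.png"); g=cv2.cvtColor(im,6)
print("col 325 rows 240..300",g[240:320:2,325].tolist()); print("rows 376..410",g[376:410,325].tolist()); print("row 340",g[340,255:400:1].tolist())
E
```

```text
-0.004 [263.7 283.8] [392.  398.7]
-0.002 [263.5 278.1] [392.3 393.9]
0 [263.3 272.3] [392.6 389.1]
0.002 [263.  266.5] [392.8 384.2]
0.004 [262.8 260.6] [393.1 379.3]
col 325 rows 240..300 [63, 65, 62, 60, 72, 71, 71, 34, 33, 32, 36, 34, 33, 30, 33, 36, 26, 29, 31, 27, 30, 41, 74, 72, 74, 70, 61, 66, 91, 151, 164, 164, 164, 166, 168, 165, 57, 34, 33, 36]
rows 376..410 [35, 31, 38, 37, 37, 36, 34, 36, 38, 38, 64, 72, 69, 71, 64, 72, 68, 64, 64, 57, 127, 163, 162, 165, 163, 162, 158, 162, 161, 162, 166, 160, 164, 163]
row 340 [21, 10, 13, 20, 12, 16, 15, 30, 42, 44, 43, 40, 43, 45, 44, 37, 40, 40, 42, 30, 23, 28, 25, 30, 25, 31, 28, 28, 28, 30, 27, 29, 28, 32, 28, 27, 26, 30, 28, 29, 27, 33, 28, 31, 34, 28, 26, 31, 35, 30, 27, 32, 36, 24, 32, 27, 33, 30, 33, 37, 30, 31, 30, 32, 31, 28, 37, 28, 29, 30, 29, 33, 33, 31, 37, 32, 28, 32, 29, 31, 34, 33, 31, 32, 28, 30, 30, 30, 29, 34, 36, 32, 30, 28, 31, 30, 42, 39, 44, 44, 46, 47, 26, 29, 26, 29, 29, 27, 25, 29, 29, 31, 30, 28, 29, 34, 29, 25, 29, 29, 32, 45, 39, 35, 45, 40, 42, 38, 35, 37, 37, 38, 30, 12, 9, 13, 15, 19, 16, 13, 15, 16, 8, 19, 17]
```

```bash
python3 - <<'E'
from h import *
import pickle
st=pickle.load(open("w2.p","rb")); C=cam("wrist",st); a=np.linspace(0,2*np.pi,73)
def ext(x,y,z,r):
    p=np.array([proj(C,(x+r*np.cos(t),y+r*np.sin(t),z)) for t in a]); return p.min(0).round(1),p.max(0).round(1)
print("neck top",ext(.5083,.3101,.118,.022),"globe",ext(.5083,.3101,.038,.06)); print("boss top edge",ext(.5175,.0815,.039,.0385),"base",ext(.5175,.0815,.028,.0425), "85 at .035",ext(.5175,.0815,.035,.0425))
im=cv2.imread("pics/w2.png")
A=cv2.resize(im[185:275,285:385],(0,0),fx=4,fy=4,interpolation=2); B=cv2.resize(im[230:335,10:140],(0,0),fx=3.07,fy=3.43,interpolation=2)
B=cv2.resize(im[230:335,15:140],(0,0),fx=3.2,fy=3.2,interpolation=2); B=cv2.copyMakeBorder(B,0,360-B.shape[0] if B.shape[0]<360 else 0,0,0,0); cv2.imwrite("pics/c2.png",np.hstack([A,B]))
E
```

```text
neck top (array([296.7, 195.6]), array([366.2, 263.1])) globe (array([257.6, 131.8]), array([402.6, 275.1]))
boss top edge (array([ 33.5, 239.1]), array([122.9, 321.8])) base (array([ 37.8, 231.3]), array([133.4, 320.3])) 85 at .035 (array([ 32.1, 233.3]), array([129.7, 323.8]))
```

View pics/c2.png

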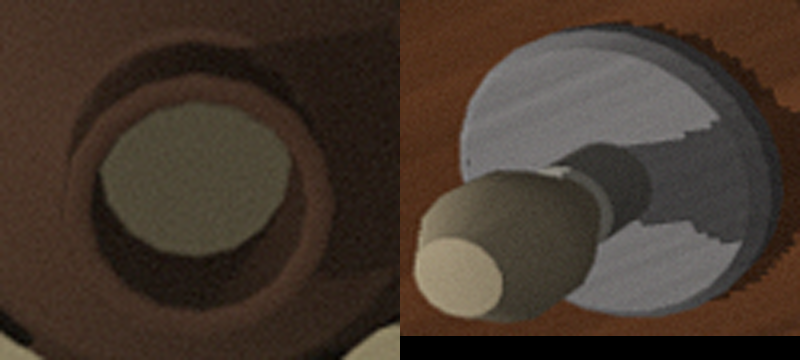

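The crop shows the neck ring at about (335.5,235) and the boss outline at columns 34–134, rows 237–329. Both are shifted by the same ~5 rows from prediction, so that part is a shared bias and cancels out. I'll therefore move by the relative shade-to-boss vector. The shade is held (about 3 N of weight).

apply_moves([
  {"fingers":0.02,"travel":[0,-0.015,0],"delta_rot":[0,0,0]},
  {"fingers":0.02,"travel":[0,-0.025,0],"delta_rot":[0,0,0]},
  {"fingers":0.02,"travel":[0,-0.025,0],"delta_rot":[0,0,0]},
  {"fingers":0.02,"travel":[0,-0.025,0],"delta_rot":[0,0,0]},
  {"fingers":0.02,"travel":[0,-0.01,0],"delta_rot":[0,0,0]},
  {"fingers":0.02,"travel":[0,0,0],"delta_rot":[0,0,0]},
])

```text
time_s: 4.45
ee_pos: [0.5072, 0.3105, 0.2169]
ee_rot: [0.557, -0.556, -0.435, 0.439]
ft_force: [0.0, -0.6, -2.4]
grip_width: 0.502
```

apply_moves([
  {"fingers":0.02,"travel":[-0.015,0,-0.0045],"delta_rot":[0,0,0]},
  {"fingers":0.02,"travel":[-0.024,0,-0.007],"delta_rot":[0,0,0]},
  {"fingers":0.02,"travel":[-0.024,0,-0.007],"delta_rot":[0,0,0]},
  {"fingers":0.02,"travel":[-0.024,0,-0.007],"delta_rot":[0,0,0]},
  {"fingers":0.02,"travel":[-0.024,0,-0.007],"delta_rot":[0,0,0]},
  {"fingers":0.02,"travel":[-0.024,0,-0.007],"delta_rot":[0,0,0]},
  {"fingers":0.02,"travel":[-0.024,0,-0.007],"delta_rot":[0,0,0]},
  {"fingers":0.02,"travel":[-0.024,0,-0.007],"delta_rot":[0,0,0]},
  {"fingers":0.02,"travel":[-0.015,0,-0.0045],"delta_rot":[0,0,0]},
  {"fingers":0.02,"travel":[0,0,0],"delta_rot":[0,0,0]},
])

```text
time_s: 5.45
ee_pos: [0.5086, 0.0883, 0.2022]
ee_rot: [0.56, -0.552, -0.426, 0.448]
ft_force: [-0.1, 1.1, -2.8]
grip_width: 0.498
```

```bash
cat > go.py <<'E'
import sys
from h import *
def go(*t):
    st=sensors.read_state(); T=rot(st["ee_rot"]); d=np.array(t)-st["ee_pos"]
    print("t",st["time_s"],"pos",st["ee_pos"].round(4),"move",local(d,st).round(4),"F",st["ft_force"].round(2),"w",round(st["grip_width"],3))
    print("rotfix",np.degrees(local(np.cross(T[:,1],[0,0,-1]),st)).round(2),"x-axis",T[:,0].round(4))
if __name__=="__main__": go(*map(float,sys.argv[1:4]))
E
python3 go.py .519 .082 .17
```

```text
t 5.45 pos [0.5086 0.0883 0.2022] move [-0.0031  0.0319 -0.0125] F [-0.11  1.06 -2.81] w 0.498
rotfix [-1.6   0.   -0.99] x-axis [ 0.2369  0.9714 -0.0172]
```

apply_moves([
  {"fingers":0.02,"travel":[-0.0015,0,-0.006],"delta_rot":[-0.8,0,-0.5]},
  {"fingers":0.02,"travel":[-0.0015,0,-0.006],"delta_rot":[-0.8,0,-0.5]},
  {"fingers":0.02,"travel":[0,0,0],"delta_rot":[0,0,0]},
  {"fingers":0.02,"travel":[0,0,0],"delta_rot":[0,0,0]},
])

```text
time_s: 5.85
ee_pos: [0.519, 0.0825, 0.1995]
ee_rot: [0.557, -0.555, -0.437, 0.437]
ft_force: [-0.3, 0.3, -1.7]
grip_width: 0.498
```

```bash
python3 go.py .519 .082 .17; python3 - <<'E'
from h import *
im=vision.capture("scene"); im2=vision.capture("top"); cv2.imwrite("pics/t4.png",np.hstack([cv2.resize(im[120:300,200:400],(400,360)),cv2.resize(im2[190:350,180:340],(360,360))]))
E
```

```text
t 5.85 pos [0.519  0.0825 0.1995] move [-0.0005  0.0295 -0.0002] F [-0.27  0.32 -1.71] w 0.498
rotfix [-0.1   0.    0.07] x-axis [0.2372 0.9715 0.0012]
```

View pics/t4.png

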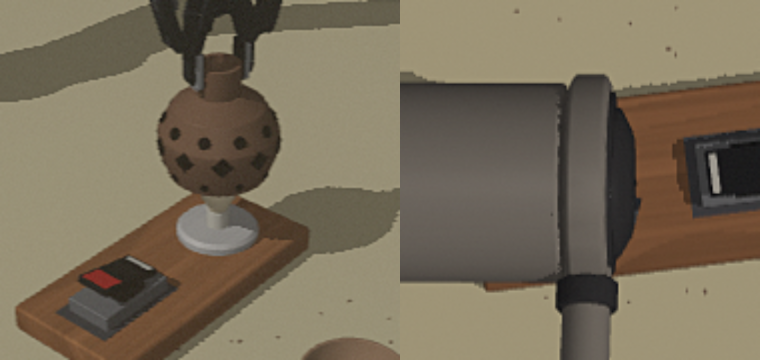

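The picture shows the shade upright in the fingers: globe axis at column ≈219 of the crop, boss centre at ≈218, so it is lined up in that direction.

apply_moves([
  {"fingers":0.02,"travel":[-0.0005,0.01,0],"delta_rot":[-0.1,0,0.07]},
  {"fingers":0.02,"travel":[0,0.015,0],"delta_rot":[0,0,0]},
  {"fingers":0.02,"travel":[0,0.015,0],"delta_rot":[0,0,0]},
  {"fingers":0.02,"travel":[0,0.01,0],"delta_rot":[0,0,0]},
  {"fingers":0.02,"travel":[0,0,0],"delta_rot":[0,0,0]},
  {"fingers":0.02,"travel":[0,0,0],"delta_rot":[0,0,0]},
])

```text
time_s: 6.55
ee_pos: [0.5184, 0.0836, 0.1462]
ee_rot: [-0.555, 0.556, 0.438, -0.437]
ft_force: [-0.6, 0.7, -2.4]
grip_width: 0.499
```

```bash
python3 go.py .519 .082 .1237
```

```text
t 6.55 pos [0.5184 0.0836 0.1462] move [-0.0015  0.0225 -0.0009] F [-0.61  0.67 -2.36] w 0.499
rotfix [ 0.03  0.   -0.01] x-axis [ 2.342e-01  9.722e-01 -2.000e-04]
```

apply_moves([
  {"fingers":0.02,"travel":[-0.0015,0.003,-0.001],"delta_rot":[0,0,0]},
  {"fingers":0.02,"travel":[0,0.003,0],"delta_rot":[0,0,0]},
  {"fingers":0.02,"travel":[0,0.002,0],"delta_rot":[0,0,0]},
  {"fingers":0.02,"travel":[0,0,0],"delta_rot":[0,0,0]},
  {"fingers":0.02,"travel":[0,0,0],"delta_rot":[0,0,0]},
])

```text
time_s: 7.05
ee_pos: [0.5202, 0.0818, 0.1392]
ee_rot: [-0.555, 0.556, 0.439, -0.437]
ft_force: [0.4, 0.2, -1.7]
grip_width: 0.497
```

```bash
python3 go.py .519 .082 .1237
```

```text
t 7.05 pos [0.5202 0.0818 0.1392] move [-0.0001  0.0155  0.0013] F [ 0.39  0.22 -1.67] w 0.497
rotfix [0.22 0.   0.03] x-axis [2.342e-01 9.722e-01 5.000e-04]
```

Now slow descent past the boss edge, watching the force.

apply_moves([
  {"fingers":0.02,"travel":[0,0.001,0.001],"delta_rot":[0.2,0,0]},
  {"fingers":0.02,"travel":[0,0.0015,0],"delta_rot":[0,0,0]},
  {"fingers":0.02,"travel":[0,0.0015,0],"delta_rot":[0,0,0]},
  {"fingers":0.02,"travel":[0,0.001,0],"delta_rot":[0,0,0]},
  {"fingers":0.02,"travel":[0,0,0],"delta_rot":[0,0,0]},
])

```text
time_s: 7.55
ee_pos: [0.5193, 0.0821, 0.1341]
ee_rot: [-0.555, 0.556, 0.438, -0.437]
ft_force: [-0.7, -0.1, -1.7]
grip_width: 0.499
```

```bash
python3 go.py .519 .082 .1237
```

```text
t 7.55 pos [0.5193 0.0821 0.1341] move [-0.0001  0.0104  0.0003] F [-0.7  -0.13 -1.67] w 0.499
rotfix [0.04 0.   0.04] x-axis [2.342e-01 9.722e-01 7.000e-04]
```

apply_moves([
  {"fingers":0.02,"travel":[0,0.001,0],"delta_rot":[0,0,0]},
  {"fingers":0.02,"travel":[0,0.001,0],"delta_rot":[0,0,0]},
  {"fingers":0.02,"travel":[0,0.001,0],"delta_rot":[0,0,0]},
  {"fingers":0.02,"travel":[0,0,0],"delta_rot":[0,0,0]},
])

```text
time_s: 7.95
ee_pos: [0.5194, 0.0821, 0.1308]
ee_rot: [-0.555, 0.555, 0.438, -0.437]
ft_force: [-0.5, -0.0, -3.1]
grip_width: 0.498
```

```bash
python3 go.py .519 .082 .1237
```

```text
t 7.95 pos [0.5194 0.0821 0.1308] move [-0.0002  0.0071  0.0003] F [-0.5  -0.02 -3.08] w 0.498
rotfix [0.04 0.   0.04] x-axis [2.341e-01 9.722e-01 7.000e-04]
```

apply_moves([
  {"fingers":0.02,"travel":[0,0.001,0],"delta_rot":[0,0,0]},
  {"fingers":0.02,"travel":[0,0.001,0],"delta_rot":[0,0,0]},
  {"fingers":0.02,"travel":[0,0.001,0],"delta_rot":[0,0,0]},
  {"fingers":0.02,"travel":[0,0,0],"delta_rot":[0,0,0]},
])

```text
time_s: 8.35
ee_pos: [0.5194, 0.0821, 0.1275]
ee_rot: [-0.555, 0.556, 0.438, -0.437]
ft_force: [-0.9, 0.1, -1.9]
grip_width: 0.497
```

```bash
python3 go.py .519 .082 .1237
```

```text
t 8.35 pos [0.5194 0.0821 0.1275] move [-0.0002  0.0038  0.0004] F [-0.92  0.1  -1.89] w 0.497
rotfix [0.05 0.   0.04] x-axis [2.342e-01 9.722e-01 7.000e-04]
```

apply_moves([
  {"fingers":0.02,"travel":[0,0.001,0],"delta_rot":[0,0,0]},
  {"fingers":0.02,"travel":[0,0.001,0],"delta_rot":[0,0,0]},
  {"fingers":0.02,"travel":[0,0.0005,0],"delta_rot":[0,0,0]},
  {"fingers":0.02,"travel":[0,0,0],"delta_rot":[0,0,0]},
])

```text
time_s: 8.75
ee_pos: [0.5194, 0.0821, 0.1248]
ee_rot: [-0.555, 0.556, 0.438, -0.437]
ft_force: [-0.2, -0.6, -2.1]
grip_width: 0.499
```

apply_moves([
  {"fingers":0.02,"travel":[0,0.0005,0],"delta_rot":[0,0,0]},
  {"fingers":0.02,"travel":[0,0,0],"delta_rot":[0,0,0]},
])

```text
time_s: 8.95
ee_pos: [0.5194, 0.0821, 0.1243]
ee_rot: [-0.555, 0.556, 0.438, -0.437]
ft_force: [-0.0, 0.4, -2.1]
grip_width: 0.498
```

apply_moves([
  {"fingers":0.02,"travel":[0,0.0005,0],"delta_rot":[0,0,0]},
  {"fingers":0.02,"travel":[0,0,0],"delta_rot":[0,0,0]},
])

```text
time_s: 9.15
ee_pos: [0.5196, 0.0821, 0.124]
ee_rot: [-0.555, 0.556, 0.438, -0.437]
ft_force: [0.5, -0.2, -1.8]
grip_width: 0.501
```

apply_moves([
  {"fingers":0.02,"travel":[0,0.0005,0],"delta_rot":[0,0,0]},
  {"fingers":0.02,"travel":[0,0,0],"delta_rot":[0,0,0]},
])

```text
time_s: 9.35
ee_pos: [0.5198, 0.0821, 0.1239]
ee_rot: [-0.555, 0.556, 0.438, -0.437]
ft_force: [-0.5, 0.1, -0.7]
grip_width: 0.496
```

Contact: the weight is coming off the wrist and z has stopped at the predicted height. Release.

apply_moves([
  {"fingers":0.05,"travel":[0,0,0],"delta_rot":[0,0,0]},
  {"fingers":0.06,"travel":[0,0,0],"delta_rot":[0,0,0]},
  {"fingers":0.075,"travel":[0,0,0],"delta_rot":[0,0,0]},
  {"fingers":0.085,"travel":[0,0,0],"delta_rot":[0,0,0]},
  {"fingers":0.085,"travel":[0,0,0],"delta_rot":[0,0,0]},
  {"fingers":0.085,"travel":[0,0,0],"delta_rot":[0,0,0]},
])

```text
time_s: 9.95
ee_pos: [0.5205, 0.0821, 0.1245]
ee_rot: [-0.555, 0.556, 0.439, -0.436]
ft_force: [-0.3, 0.1, -0.6]
grip_width: 0.992
```

```bash
python3 go.py .519 .082 .2; python3 - <<'E'
from h import *
im=vision.capture("scene"); im2=vision.capture("wrist"); cv2.imwrite("pics/t5.png",np.hstack([cv2.resize(im[130:310,200:400],(400,360)),cv2.resize(im2,(400,360))]))
E
```

```text
t 9.95 pos [0.5205 0.0821 0.1245] move [-0.0003 -0.0755  0.0012] F [-0.26  0.13 -0.58] w 0.992
rotfix [0.23 0.   0.09] x-axis [0.2343 0.9722 0.0016]
```

View pics/t5.png

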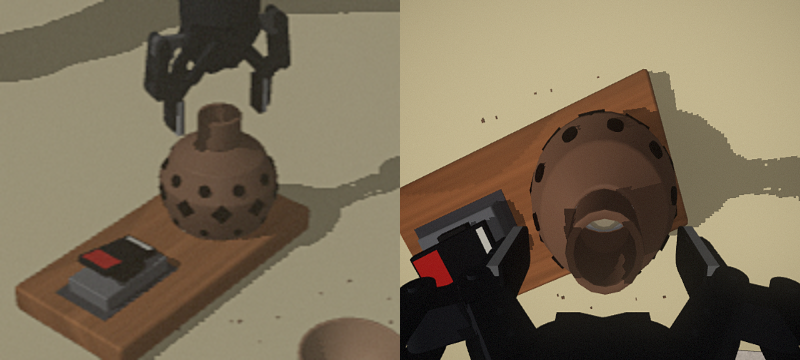

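Both crops show the shade down over the boss, rim flush on the wood, with both fingers clear of the neck. I'll retreat and locate the rocker from the first top picture.

apply_moves([
  {"fingers":0.085,"travel":[0,-0.015,0.001],"delta_rot":[0,0,0]},
  {"fingers":0.085,"travel":[0,-0.03,0],"delta_rot":[0,0,0]},
  {"fingers":0.085,"travel":[0,-0.03,0],"delta_rot":[0,-3,0]},
  {"fingers":0.0,"travel":[0,-0.02,0],"delta_rot":[0,-8,0]},
  {"fingers":0.0,"travel":[0,0,0],"delta_rot":[0,-8,0]},
  {"fingers":0.0,"travel":[0,0,0],"delta_rot":[0,0,0]},
])

```text
time_s: 10.65
ee_pos: [0.5185, 0.0822, 0.2226]
ee_rot: [-0.472, 0.473, 0.526, -0.525]
ft_force: [-0.5, -0.3, -0.2]
grip_width: 0.511
```

```bash
python3 - <<'E'
from h import *
im=cv2.imread("pics/top0.png"); C=cam("top"); hsv=cv2.cvtColor(im,cv2.COLOR_BGR2HSV)
roi=np.zeros(im.shape[:2],np.uint8); roi[240:292,302:372]=1
m=cv2.inRange(hsv,(0,150,60),(8,255,255))*roi
b=cv2.boxPoints(cv2.minAreaRect(cv2.findNonZero(m))); P=np.array([ray(C,p,.066)[:2] for p in b])
y=np.array([-.1331,.9911]); x=np.array([.9911,.1331]); sw=np.array([.5175,.0815])-.15*y
for z in(.066,.076): 
    P=np.array([ray(C,p,z)[:2] for p in b]); print(z,"stand x",((P-sw)@x).round(4),"stand y",((P-sw)@y).round(4))
E
python3 go.py .541 -.0926 .16
```

```text
0.066 stand x [ 0.0168  0.0169 -0.014  -0.014 ] stand y [-0.0071 -0.0294 -0.0293 -0.0071]
0.076 stand x [ 0.0164  0.0165 -0.014  -0.0141] stand y [-0.0064 -0.0285 -0.0284 -0.0064]
t 10.65 pos [0.5185 0.0822 0.2226] move [-0.1763  0.0626 -0.0037] F [-0.46 -0.3  -0.23] w 0.511
rotfix [0.12 0.   0.02] x-axis [-1.060e-01  9.944e-01  4.000e-04]
```

Red patch in stand axes: y −6…−30 mm, x −14…+17 mm. I'll aim for 24.5 mm out, at about (0.5425, −0.0913).

apply_moves([
  {"fingers":0.0,"travel":[-0.02,0,-0.0008],"delta_rot":[0,-1.5,0]},
  {"fingers":0.0,"travel":[-0.027,0,-0.0008],"delta_rot":[0,0,0]},
  {"fingers":0.0,"travel":[-0.027,0,-0.0008],"delta_rot":[0,0,0]},
  {"fingers":0.0,"travel":[-0.027,0,-0.0008],"delta_rot":[0,0,0]},
  {"fingers":0.0,"travel":[-0.027,0,-0.0008],"delta_rot":[0,0,0]},
  {"fingers":0.0,"travel":[-0.027,0,-0.0008],"delta_rot":[0,0,0]},
  {"fingers":0.0,"travel":[-0.015,0,0],"delta_rot":[0,0,0]},
  {"fingers":0.0,"travel":[0,0,0],"delta_rot":[0,0,0]},
  {"fingers":0.0,"travel":[0,0,0],"delta_rot":[0,0,0]},
])

```text
time_s: 11.55
ee_pos: [0.5425, -0.0902, 0.2185]
ee_rot: [0.475, -0.471, -0.525, 0.525]
ft_force: [-0.0, -1.1, -1.2]
grip_width: -0.001
```

```bash
python3 go.py .5425 -.0913 .12
```

```text
t 11.55 pos [ 0.5425 -0.0902  0.2185] move [-0.0015  0.0985 -0.0003] F [-0.01 -1.08 -1.19] w -0.001
rotfix [-0.24  0.    0.22] x-axis [-0.1033  0.9946  0.0039]
```

apply_moves([
  {"fingers":0.0,"travel":[-0.0015,0.02,0],"delta_rot":[-0.24,-1.7,0.22]},
  {"fingers":0.0,"travel":[0,0.03,0],"delta_rot":[0,0,0]},
  {"fingers":0.0,"travel":[0,0.03,0],"delta_rot":[0,0,0]},
  {"fingers":0.0,"travel":[0,0.012,0],"delta_rot":[0,0,0]},
  {"fingers":0.0,"travel":[0,0,0],"delta_rot":[0,0,0]},
  {"fingers":0.0,"travel":[0,0,0],"delta_rot":[0,0,0]},
])

```text
time_s: 12.15
ee_pos: [0.5427, -0.0839, 0.1249]
ee_rot: [-0.465, 0.465, 0.534, -0.532]
ft_force: [0.4, -0.5, 1.0]
grip_width: -0.003
```

```bash
python3 go.py .5425 -.0913 .09; python3 - <<'E'
from h import *
st=sensors.read_state(); im=vision.capture("wrist"); sc=vision.capture("scene"); cv2.imwrite("pics/t6.png",np.hstack([cv2.resize(im[150:400,150:480],(440,333)),cv2.resize(sc[170:320,190:350],(355,333))]))
E
```

```text
t 12.15 pos [ 0.5427 -0.0839  0.1249] move [-0.0074  0.0349  0.0013] F [ 0.43 -0.47  1.05] w -0.003
rotfix [0.15 0.   0.07] x-axis [-0.1358  0.9907  0.0012]
```

View pics/t6.png

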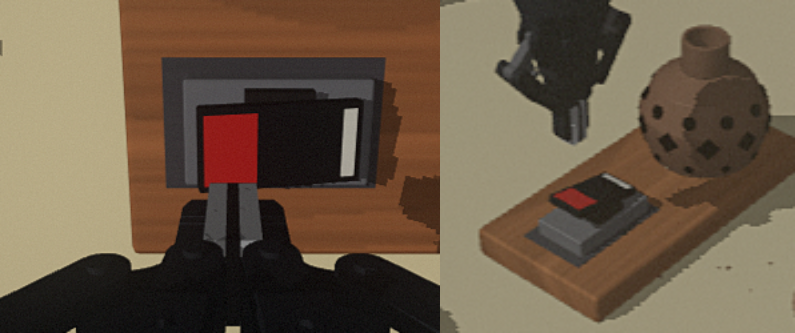

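The wrist crop shows the closed tips over the red patch, which is inset a little from the rocker's outer edge. The scene crop shows the shade seated. Correct 7 mm outward and go lower.

apply_moves([
  {"fingers":0.0,"travel":[-0.0072,0.008,0.001],"delta_rot":[0.15,0,0.07]},
  {"fingers":0.0,"travel":[0,0.012,0],"delta_rot":[0,0,0]},
  {"fingers":0.0,"travel":[0,0.008,0],"delta_rot":[0,0,0]},
  {"fingers":0.0,"travel":[0,0,0],"delta_rot":[0,0,0]},
  {"fingers":0.0,"travel":[0,0,0],"delta_rot":[0,0,0]},
])

```text
time_s: 12.75
ee_pos: [0.5441, -0.0926, 0.0969]
ee_rot: [-0.463, 0.467, 0.533, -0.532]
ft_force: [0.5, -0.2, 0.5]
grip_width: -0.0
```

```bash
python3 go.py .5425 -.0913 .085
```

```text
t 12.75 pos [ 0.5441 -0.0926  0.0969] move [0.0015 0.0119 0.0015] F [ 0.48 -0.2   0.52] w -0.0
rotfix [ 0.24  0.   -0.13] x-axis [-0.135   0.9908 -0.0023]
```

apply_moves([
  {"fingers":0.0,"travel":[0.0015,0.003,0.0015],"delta_rot":[0.24,0,-0.13]},
  {"fingers":0.0,"travel":[0,0.003,0],"delta_rot":[0,0,0]},
  {"fingers":0.0,"travel":[0,0.003,0],"delta_rot":[0,0,0]},
  {"fingers":0.0,"travel":[0,0.002,0],"delta_rot":[0,0,0]},
  {"fingers":0.0,"travel":[0,0,0],"delta_rot":[0,0,0]},
])

```text
time_s: 13.25
ee_pos: [0.5426, -0.0912, 0.0854]
ee_rot: [-0.465, 0.465, 0.533, -0.533]
ft_force: [0.6, 0.2, 0.2]
grip_width: 0.002
```

```bash
python3 go.py .5425 -.0913 .075
```

```text
t 13.25 pos [ 0.5426 -0.0912  0.0854] move [-0.0001  0.0104  0.0001] F [0.55 0.17 0.18] w 0.002
rotfix [ 0.02  0.   -0.01] x-axis [-1.351e-01  9.908e-01 -1.000e-04]
```

apply_moves([
  {"fingers":0.0,"travel":[0,0.001,0],"delta_rot":[0,0,0]},
  {"fingers":0.0,"travel":[0,0.001,0],"delta_rot":[0,0,0]},
  {"fingers":0.0,"travel":[0,0.001,0],"delta_rot":[0,0,0]},
  {"fingers":0.0,"travel":[0,0.001,0],"delta_rot":[0,0,0]},
  {"fingers":0.0,"travel":[0,0.001,0],"delta_rot":[0,0,0]},
])

```text
time_s: 13.75
ee_pos: [0.5429, -0.0912, 0.0804]
ee_rot: [-0.465, 0.465, 0.533, -0.533]
ft_force: [-0.2, -0.3, 0.6]
grip_width: 0.004
```

apply_moves([
  {"fingers":0.0,"travel":[0,0.001,0],"delta_rot":[0,0,0]},
  {"fingers":0.0,"travel":[0,0.001,0],"delta_rot":[0,0,0]},
  {"fingers":0.0,"travel":[0,0.001,0],"delta_rot":[0,0,0]},
  {"fingers":0.0,"travel":[0,0.001,0],"delta_rot":[0,0,0]},
])

```text
time_s: 14.15
ee_pos: [0.5429, -0.0913, 0.0761]
ee_rot: [-0.465, 0.465, 0.533, -0.532]
ft_force: [-0.1, -0.6, 0.1]
grip_width: -0.001
```

apply_moves([
  {"fingers":0.0,"travel":[0,0.001,0],"delta_rot":[0,0,0]},
  {"fingers":0.0,"travel":[0,0.001,0],"delta_rot":[0,0,0]},
  {"fingers":0.0,"travel":[0,0.001,0],"delta_rot":[0,0,0]},
  {"fingers":0.0,"travel":[0,0.001,0],"delta_rot":[0,0,0]},
])

```text
time_s: 14.55
ee_pos: [0.5429, -0.0913, 0.0717]
ee_rot: [-0.465, 0.465, 0.533, -0.533]
ft_force: [-0.5, -0.4, -0.0]
grip_width: 0.001
```

apply_moves([
  {"fingers":0.0,"travel":[0,0.001,0],"delta_rot":[0,0,0]},
  {"fingers":0.0,"travel":[0,0.001,0],"delta_rot":[0,0,0]},
])

```text
time_s: 14.75
ee_pos: [0.543, -0.0913, 0.0695]
ee_rot: [-0.465, 0.465, 0.533, -0.532]
ft_force: [0.3, 0.2, -0.3]
grip_width: 0.003
```

apply_moves([
  {"fingers":0.0,"travel":[0,0.001,0],"delta_rot":[0,0,0]},
  {"fingers":0.0,"travel":[0,0.001,0],"delta_rot":[0,0,0]},
  {"fingers":0.0,"travel":[0,0.001,0],"delta_rot":[0,0,0]},
])

```text
time_s: 15.05
ee_pos: [0.5432, -0.0915, 0.0667]
ee_rot: [-0.464, 0.466, 0.533, -0.533]
ft_force: [-1.6, -0.0, 5.3]
grip_width: 0.002
```

apply_moves([
  {"fingers":0.0,"travel":[0,0.001,0],"delta_rot":[0,0,0]},
  {"fingers":0.0,"travel":[0,0.001,0],"delta_rot":[0,0,0]},
])

```text
time_s: 15.25
ee_pos: [0.5433, -0.0918, 0.0656]
ee_rot: [-0.464, 0.466, 0.533, -0.533]
ft_force: [-2.0, -0.8, 4.7]
grip_width: 0.004
```

apply_moves([
  {"fingers":0.0,"travel":[0,0.001,0],"delta_rot":[0,0,0]},
  {"fingers":0.0,"travel":[0,0.001,0],"delta_rot":[0,0,0]},
  {"fingers":0.0,"travel":[0,0.001,0],"delta_rot":[0,0,0]},
])

```text
time_s: 15.55
ee_pos: [0.5432, -0.0922, 0.0634]
ee_rot: [-0.464, 0.466, 0.533, -0.533]
ft_force: [-2.0, -1.7, 4.1]
grip_width: 0.001
```

```bash
python3 go.py .5425 -.0913 .06
```

```text
t 15.55 pos [ 0.5432 -0.0922  0.0634] move [0.001  0.0034 0.0006] F [-1.95 -1.66  4.09] w 0.001
rotfix [ 0.16  0.   -0.16] x-axis [-0.1354  0.9908 -0.0028]
```

apply_moves([
  {"fingers":0.0,"travel":[0.0005,0.001,0],"delta_rot":[0.1,0,-0.1]},
  {"fingers":0.0,"travel":[0,0.001,0],"delta_rot":[0,0,0]},
])

```text
time_s: 15.75
ee_pos: [0.5434, -0.0921, 0.0612]
ee_rot: [-0.464, 0.466, 0.533, -0.533]
ft_force: [-0.5, -0.2, 0.8]
grip_width: 0.003
```

apply_moves([
  {"fingers":0.0,"travel":[0.0003,0.001,0],"delta_rot":[0,0,0]},
])

```text
time_s: 15.85
ee_pos: [0.5434, -0.0916, 0.0598]
ee_rot: [-0.464, 0.466, 0.533, -0.533]
ft_force: [-0.2, 0.6, 0.3]
grip_width: 0.003
```

apply_moves([
  {"fingers":0.0,"travel":[0,0.001,0],"delta_rot":[0,0,0]},
])

```text
time_s: 15.95
ee_pos: [0.5433, -0.0913, 0.0583]
ee_rot: [-0.465, 0.465, 0.533, -0.533]
ft_force: [0.1, 1.0, 0.7]
grip_width: -0.005
```

apply_moves([
  {"fingers":0.0,"travel":[0,0.0005,0],"delta_rot":[0,0,0]},
])

```text
time_s: 16.05
ee_pos: [0.5431, -0.0911, 0.0574]
ee_rot: [-0.465, 0.465, 0.533, -0.533]
ft_force: [-0.8, 0.1, 0.3]
grip_width: -0.0
```

apply_moves([
  {"fingers":0.0,"travel":[0,0.0005,0],"delta_rot":[0,0,0]},
])

```text
time_s: 16.15
ee_pos: [0.543, -0.091, 0.0566]
ee_rot: [-0.465, 0.465, 0.533, -0.533]
ft_force: [-0.4, -0.9, 1.3]
grip_width: -0.0
```

apply_moves([
  {"fingers":0.0,"travel":[0,0.0005,0],"delta_rot":[0,0,0]},
])

```text
time_s: 16.25
ee_pos: [0.5431, -0.091, 0.0562]
ee_rot: [-0.465, 0.465, 0.533, -0.533]
ft_force: [-0.8, -0.9, 3.6]
grip_width: -0.001
```

apply_moves([
  {"fingers":0.0,"travel":[0,0.0005,0],"delta_rot":[0,0,0]},
])

```text
time_s: 16.35
ee_pos: [0.5432, -0.091, 0.0559]
ee_rot: [-0.465, 0.465, 0.533, -0.533]
ft_force: [-1.5, 0.3, 3.8]
grip_width: -0.001
```

apply_moves([
  {"fingers":0.0,"travel":[0,0.0005,0],"delta_rot":[0,0,0]},
])

```text
time_s: 16.45
ee_pos: [0.5432, -0.091, 0.0557]
ee_rot: [-0.465, 0.465, 0.533, -0.533]
ft_force: [-1.6, 0.3, 4.9]
grip_width: 0.001
```

apply_moves([
  {"fingers":0.0,"travel":[0,0.0005,0],"delta_rot":[0,0,0]},
])

```text
time_s: 16.55
ee_pos: [0.5432, -0.091, 0.0556]
ee_rot: [-0.465, 0.465, 0.533, -0.533]
ft_force: [-1.4, 0.1, 5.4]
grip_width: 0.001
```

apply_moves([
  {"fingers":0.0,"travel":[0,0.0008,0],"delta_rot":[0,0,0]},
])

```text
time_s: 16.65
ee_pos: [0.5432, -0.091, 0.0553]
ee_rot: [-0.465, 0.465, 0.533, -0.533]
ft_force: [-2.8, 0.9, 7.4]
grip_width: -0.001
```

apply_moves([
  {"fingers":0.0,"travel":[0,0.0008,0],"delta_rot":[0,0,0]},
])

```text
time_s: 16.75
ee_pos: [0.5433, -0.0911, 0.0551]
ee_rot: [-0.464, 0.465, 0.533, -0.533]
ft_force: [-2.9, 1.1, 8.9]
grip_width: 0.002
```

apply_moves([
  {"fingers":0.0,"travel":[0,0.0008,0],"delta_rot":[0,0,0]},
])

```text
time_s: 16.85
ee_pos: [0.5432, -0.0911, 0.055]
ee_rot: [-0.464, 0.465, 0.533, -0.533]
ft_force: [-3.7, 0.1, 8.5]
grip_width: 0.001
```

apply_moves([
  {"fingers":0.0,"travel":[0,0.001,0],"delta_rot":[0,0,0]},
])

```text
time_s: 16.95
ee_pos: [0.5433, -0.0911, 0.0548]
ee_rot: [-0.464, 0.466, 0.533, -0.533]
ft_force: [-3.1, 0.3, 9.8]
grip_width: 0.001
```

apply_moves([
  {"fingers":0.0,"travel":[0,0.001,0],"delta_rot":[0,0,0]},
])

```text
time_s: 17.05
ee_pos: [0.5433, -0.0911, 0.0546]
ee_rot: [-0.464, 0.466, 0.533, -0.532]
ft_force: [-4.2, -0.0, 10.5]
grip_width: -0.002
```

apply_moves([
  {"fingers":0.0,"travel":[0,0.001,0],"delta_rot":[0,0,0]},
])

```text
time_s: 17.15
ee_pos: [0.5433, -0.0911, 0.0546]
ee_rot: [-0.464, 0.466, 0.533, -0.532]
ft_force: [-3.8, 1.0, 10.4]
grip_width: -0.002
```

apply_moves([
  {"fingers":0.0,"travel":[0,0.0011,0],"delta_rot":[0,0,0]},
  {"fingers":0.0,"travel":[0,0.0011,0],"delta_rot":[0,0,0]},
  {"fingers":0.0,"travel":[0,0.0011,0],"delta_rot":[0,0,0]},
])

```text
time_s: 17.45
ee_pos: [0.5433, -0.0911, 0.0544]
ee_rot: [-0.463, 0.466, 0.534, -0.532]
ft_force: [-4.2, -0.2, 10.3]
grip_width: -0.001
```

apply_moves([
  {"fingers":0.0,"travel":[0,0.0011,0],"delta_rot":[0,0,0]},
  {"fingers":0.0,"travel":[0,0.0011,0],"delta_rot":[0,0,0]},
  {"fingers":0.0,"travel":[0,0.0011,0],"delta_rot":[0,0,0]},
  {"fingers":0.0,"travel":[0,0.0011,0],"delta_rot":[0,0,0]},
  {"fingers":0.0,"travel":[0,0.0011,0],"delta_rot":[0,0,0]},
  {"fingers":0.0,"travel":[0,0.0011,0],"delta_rot":[0,0,0]},
])

```text
time_s: 18.05
ee_pos: [0.5433, -0.0911, 0.0544]
ee_rot: [-0.462, 0.467, 0.534, -0.532]
ft_force: [-3.0, 0.5, 11.7]
grip_width: -0.002
```

apply_moves([
  {"fingers":0.0,"travel":[0,0.0011,0],"delta_rot":[0,0,0]},
  {"fingers":0.0,"travel":[0,0.0011,0],"delta_rot":[0,0,0]},
  {"fingers":0.0,"travel":[0,0.0011,0],"delta_rot":[0,0,0]},
  {"fingers":0.0,"travel":[0,0.0011,0],"delta_rot":[0,0,0]},
])

```text
time_s: 18.45
ee_pos: [0.5433, -0.0911, 0.0544]
ee_rot: [-0.461, 0.468, 0.534, -0.532]
ft_force: [-4.3, -0.1, 11.7]
grip_width: 0.005
```

apply_moves([
  {"fingers":0.0,"travel":[0,-0.003,0],"delta_rot":[0,0,0]},
  {"fingers":0.0,"travel":[0,-0.01,0],"delta_rot":[0,0,0]},
  {"fingers":0.0,"travel":[0,-0.03,0],"delta_rot":[0,0,0]},
  {"fingers":0.0,"travel":[0,-0.04,0],"delta_rot":[0,0,0]},
  {"fingers":0.0,"travel":[0,-0.04,0],"delta_rot":[0,0,0]},
  {"fingers":0.0,"travel":[0,-0.02,0],"delta_rot":[0,0,0]},
  {"fingers":0.0,"travel":[0,0,0],"delta_rot":[0,0,0]},
  {"fingers":0.0,"travel":[0,0,0],"delta_rot":[0,0,0]},
])

```text
time_s: 19.25
ee_pos: [0.5413, -0.09, 0.2038]
ee_rot: [-0.461, 0.468, 0.534, -0.532]
ft_force: [0.3, -0.0, 0.1]
grip_width: 0.003
```

```bash
python3 - <<'E'
from h import *
print(sensors.read_state()["ft_force"]); im=vision.capture("wrist"); sc=vision.capture("scene"); cv2.imwrite("pics/t7.png",np.hstack([cv2.resize(im,(400,300)),cv2.resize(sc[140:320,190:390],(400,300))]))
E
```

```text
[ 0.3077969  -0.01127477  0.08729048]
```

View pics/t7.png

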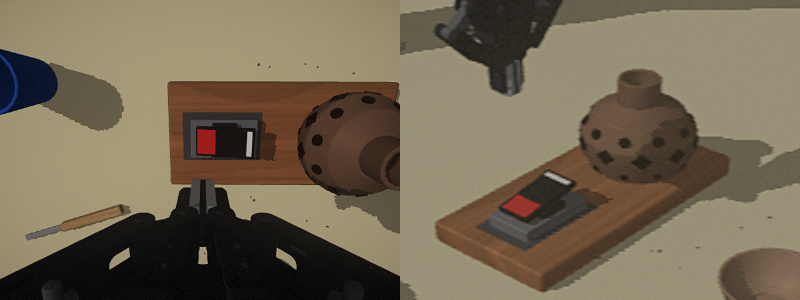

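The rocker's red end is now down and its white end up, the shade is seated, the other objects look undisturbed, and the arm is clear. Handing in.

```bash
python3 -c "
from station import order; print(order.sign_off())"
```

```text
the job is handed in; nothing more can be done
None
```

The job is handed in at about 19 s of the 72 s limit, but no verdict was reported.

- **Shade:** I lifted it by the neck at 40 N and lowered it over the boss. I felt no resistance until the weight came off the wrist at the expected height, then let go. Pictures taken after the release and at the end show it upright and seated flush on the wood.
- **Rocker:** I pressed the red end down past its click, then to the on stop. The force along the press was about 10 to 12 N (about 11 to 12.5 N in total) for over a second. No reading went above about 12.5 N, though I only saw the force at the end of each move call.
- **Last checks:** The final picture shows the red end down and the white end up. The arm is about 150 mm above the rocker, with the force on the tool near zero.
- **Other objects:** The cup, bowl and carving tool were never approached and look undisturbed, but I did not measure their positions again.
- **Not confirmed:** I saw no glow from the lamp under the shade. I judged that it latched from the force readings, the hold time and the rocker's position.
- **Disagreement:** The wrist and top cameras differed by about 3 mm along x. I cancelled this by moving the shade relative to the boss.

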